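# Load the tin rack under the blue shelf

### The arm

A 6-joint arm with a two-finger parallel gripper is mounted at the origin on the work surface. World frame = base frame: x ahead of the robot, y to its left, z up, the work surface at z = 0. Lengths are in m, angles in rad, forces in N, time in s.
With the tool pointing down it reaches from about 0.35 to 0.8 m from the base axis. Payload 7.3 kg.
Tool frame: the origin (TCP) lies midway between the tips of the shut fingers; the grasp point (between the pads) lies 19 mm behind it (manip.grip_depth is the distance from the TCP to the grasp point, in m); z points along the fingers, y is the direction in which the jaws open and shut (so a half turn about z gives the same grasp; the last joint's range is limited). The gripper opens to 85 mm and grips with 20 to 120 N. Pads are 22 mm wide; open, the fingers measure 114 mm over their backs; the gripper's body (76 mm by 85 mm) begins 54 mm behind the grasp point. The pads swing forward as they close: fully open they stand 13 mm farther back than shut.
Start: joints at [-1.254, 0.342, 1.524, -0, 1.275, -0.146], TCP at [0.234, -0.47, 0.231] pointing down, gripper open.
Joint ranges: [-2.53, 2.53], [-0.77, 2.02], [0.04, 2.7], [-1, 4.14], [0.28, 2.66], [-3.11, 3.11]. Speed limits (rad/s): [2.57, 2.57, 3.14, 3.14, 3.14, 3.14].

### API

Orientations are given as a unit quaternion [x, y, z, w].
In Python, from cell import manip gives the robot as it stands.
- The arm moves only by the shell command python3 -m jog 'ROWS' [FORCE]. ROWS is JSON, one flat list of numbers, 5 for each row, row after row: the shift along the tool's x, y, z in cm, then the turn about the tool's z in rad, then the opening, from -1 (shut) to 1 (fully open). In form: [tx, ty, tz, spin, jaw, tx, ty, tz, spin, jaw, ...]. A call has 1 to 12 rows; each row shifts and turns the commanded pose from where the row before left it, along the tool's axes as they then stand; what a row does not reach is not made up. A row lasts 1/8 s, in which the tool goes at most 62.5 mm and 10.7 degrees, less where a joint would pass 70% of its speed; a pose out of reach is approached as far as the arm can. A call with a gripper value outside its range is refused whole. The fingers move at their own pace and stop on an object; FORCE is the grip in N (left out, the last holds). Time passes only in rows, so rows that do not move let the fingers close. It gives the time, the measured TCP pose, the force and the opening at its end, in the units of the state.
- manip.get_state(): the state, without advancing time (a new reading comes with each control period).
- manip.read_camera(name): name is "side" or "top"; returns the picture (400x640x3 uint8, red, green, blue); there is no depth.
- manip.camera_info(name): a dict with "fovy" (degrees; the focal length in pixels is half the picture's height over the tangent of half this angle, whatever the lens; pixels are square), "cx", "cy" (the principal point, pixels), "camera_from_world" (4x4, takes a point from world to camera coordinates). Camera axes: x right, y down, z forward; pixel columns grow to the right and rows downward; lengths in m; the calibration is good to about 2 mm. A picture is of the moment at which its call begins. camera_info takes no time and is no camera call.
- manip.close_job(): hands the job in, once; it reports no verdict.
The state is a dict: "time": time; "q": joint angles; "joint_velocities": joint speeds; "joint_efforts": joint torques, N m; "tcp_pos": TCP position; "tcp_rot": TCP orientation; "force": force on the tool from outside, world axes, zero at the start; "moment": the same for the moment, N m; "grip_width": finger opening in m.
Only numpy, scipy, OpenCV 4.12 (cv2) and the standard library are available. Lean on these libraries where they do the work, as an engineer would, in place of code of your own. Each camera call takes 0.05 s, during which the arm holds its last target. There are 200 camera calls.

### The job

Load the three tins lying on the worktop into the sloping wooden rack under the blue shelf, one at a time, so that they will come out at the low end in order of thickness: the slimmest first, then the middle one, then the thickest. Lay each tin crosswise in the open upper part of the rack and let it roll down to the stop or to the tin before it. Do not disturb the other things around.

Things in the scene. Friction and masses are not known exactly. Their poses are not given: they have to be found in the camera images.
- rack: Fixed gravity-feed rack of plain wood with a blue shelf board over its upper part. Origin on the work surface straight under the loading place; x across the lane (away from the robot at yaw 0), y along it to the low end, z up. The straight runway slopes down 10 degrees to +y: top at z = 74 mm at its open upper end (y = -79 mm), 60 at y = 0, 22 at the stop (y = 217 mm). Tins roll down by themselves.
- rack_load (a point): Loading place: middle of the lane, on the runway's top surface, 60 mm above the work surface, 220 mm up the slope from the stop; axes as the rack's. Lane 88 mm wide, x -44 to +44 mm, between rails 8 mm thick: front (-x) 10 mm, back 28 mm above the runway. A tin is laid here with its axis along the rack's x.
- rack_stop (a point): Foot of the stop at the low end, middle of the lane, on the runway's surface. The stop stands 32 mm above the runway. A cage of thin wires 78 mm above the runway covers the lane from y = 110 to 183 mm (rack frame); tins roll under it. At rest the centres of slim, middle and thick tin lie at about y = 200, 154 and 99 mm.
- rack_board (a point): Middle of the lower front edge of the level blue board over the upper part of the rack. In the rack's frame the board spans x -10 to +130, y -150 to +40, z 210 to 228 mm, so nothing comes straight down on the lane: reach in from the -x side below this edge, tool tilted 35 to 45 degrees from vertical, tin level. Posts 25 mm square carry it at x = 115 mm, y = -130 and 20 mm.
- tin_slim: Plain tinplate food tin with a rim at each end, lying on its side on the work surface: the slimmest of the three. Length 72 mm, diameter 42 mm, about 100 g, stiff. Origin at its centre; its x axis is the cylinder's axis, level (which end is which does not matter); it can roll. The three tins are the same bare metal and length and differ in diameter only.
- tin_mid: Plain tinplate food tin with a rim at each end, lying on its side on the work surface: the middle one in thickness. Length 72 mm, diameter 52 mm, about 160 g, stiff. Origin at its centre; its x axis is the cylinder's axis, level (which end is which does not matter); it can roll. The three tins are the same bare metal and length and differ in diameter only.
- tin_fat: Plain tinplate food tin with a rim at each end, lying on its side on the work surface: the thickest of the three. Length 72 mm, diameter 62 mm, about 230 g, stiff. Origin at its centre; its x axis is the cylinder's axis, level (which end is which does not matter); it can roll. The three tins are the same bare metal and length and differ in diameter only.
- cup_stack: Stack of three white ceramic cups, 74 mm across, 94 mm tall, standing on the blue shelf board above the rack. Not to be disturbed. Origin: centre of its underside.
- teapot: Aluminium teapot with hinged lid, about 125 mm across and 133 mm tall without the spout (100 mm from the axis), standing on the work surface. Not to be disturbed. Origin: centre of its underside.
- canister: Yellow plastic canister with a white twist cap, 80 mm across, 105 mm tall, standing on the blue shelf board. Not to be disturbed. Origin: centre of its underside.
- jar: Small glass jar with a metal lid, 64 mm across, 76 mm tall, standing on the work surface. Not to be disturbed. Origin: centre of its underside.
- bowl: Small blue ceramic bowl, 90 mm across, 40 mm tall, standing on the work surface. Not to be disturbed. Origin: centre of its underside.
- spoon: Metal spoon, 170 mm long, lying on the work surface; origin near the middle of its length. Not to be disturbed.
Not all that is in view belongs to the job. What is shaped like the tin_slim but purple is not meant.

How it is judged:
On the way, in this order (a step that is already met when the one before it is completed fails the run):
1. the slim tin lies at the stop of the rack, the others not yet in their places (y of tin_slim in the frame of rack between 0.184 and 0.214 m and x of tin_slim in the frame of rack between -0.03 and 0.03 m and z of tin_slim in the frame of rack between 0.035 and 0.057 m and angle between the x axis of tin_slim and the x axis of rack, either way round below 0.4 rad and not (y of tin_mid in the frame of rack between 0.139 and 0.169 m and x of tin_mid in the frame of rack between -0.03 and 0.03 m and z of tin_mid in the frame of rack between 0.048 and 0.07 m and angle between the x axis of tin_mid and the x axis of rack, either way round below 0.4 rad) and not (y of tin_fat in the frame of rack between 0.083 and 0.115 m and x of tin_fat in the frame of rack between -0.03 and 0.03 m and z of tin_fat in the frame of rack between 0.063 and 0.085 m and angle between the x axis of tin_fat and the x axis of rack, either way round below 0.4 rad)), for 0.2 s.
2. the middle tin lies behind the slim one (y of tin_slim in the frame of rack between 0.184 and 0.214 m and x of tin_slim in the frame of rack between -0.03 and 0.03 m and z of tin_slim in the frame of rack between 0.035 and 0.057 m and angle between the x axis of each of tin_slim, tin_mid and the x axis of rack, either way round below 0.4 rad and y of tin_mid in the frame of rack between 0.139 and 0.169 m and x of tin_mid in the frame of rack between -0.03 and 0.03 m and z of tin_mid in the frame of rack between 0.048 and 0.07 m), for 0.2 s.
At the end, for the whole second after the job is handed in: All three tins lie at rest (under 20 mm/s) on the runway, within 0.4 rad of crosswise and 30 mm of the lane's middle, centres in the rack's frame at y 184-214, z 35-57 mm (slim), y 139-169, z 48-70 (middle), y 83-115, z 63-85 (thick) (all of step 2 and linear speed of each of tin_slim, tin_mid, tin_fat below 0.02 m/s and y of tin_fat in the frame of rack between 0.083 and 0.115 m and x of tin_fat in the frame of rack between -0.03 and 0.03 m and z of tin_fat in the frame of rack between 0.063 and 0.085 m and angle between the x axis of tin_fat and the x axis of rack, either way round below 0.4 rad); the robot touches nothing.
It fails at once if the cup stack or canister was moved by more than 30 mm or tipped (distance of any of cup_stack, canister from where it was at the start of the episode above 0.03 m or angle between any of cup_stack, canister's own z axis and vertical above 0.5 rad).
It fails at once if the teapot or jar was moved by more than 30 mm or tipped (distance of any of teapot, jar from where it was at the start of the episode above 0.03 m or angle between any of teapot, jar's own z axis and vertical above 0.5 rad).
It fails at once if the bowl or spoon was moved by more than 30 mm or tipped (distance of any of bowl, spoon from where it was at the start of the episode above 0.03 m or angle between any of bowl, spoon's own z axis and vertical above 0.5 rad).
It also fails if it takes over 72 s, if anything falls off the work surface, if the arm or the gripper's body presses on something with over 40 N, if the wrist force passes 120 N, or if a joint passes its speed limit or range.

## Working session

There is one attempt and no reset: what is moved stays moved. The work goes in short steps, Python scripts to look and compute and a shell command to move; the robot and the scene stay as the last step left them, time stands still between calls to the robot, and variables do not carry over. Pictures are saved under pics/ and viewed, about 8 in all and at most 12, crops included, and the job is handed in when it is done.

```bash
ls; mkdir -p pics
python3 - <<'E'
from cell import manip
import cv2,numpy as np
for n in("top","side"):
    cv2.imwrite(f"pics/{n}0.png",manip.read_camera(n)[:,:,::-1])
    i=manip.camera_info(n);print(n,i["fovy"],i["cx"],i["cy"],np.round(i["camera_from_world"],4).tolist())
s=manip.get_state();print(s["time"],s["tcp_pos"],s["tcp_rot"],s["grip_width"],manip.grip_depth)
E
```

```text
pics
top 51.89720991130924 317.1876676405261 200.29205856777372 [[-0.0257, -0.9996, -0.0105, -0.036], [-0.9988, 0.0261, -0.0426, 0.5449], [0.0428, 0.0094, -0.999, 1.2181], [0.0, 0.0, 0.0, 1.0]]
side 48.69393446481929 319.6478134833673 187.4778201149205 [[-0.9852, -0.1713, -0.0042, 0.5032], [-0.089, 0.5324, -0.8418, 0.2056], [0.1464, -0.829, -0.5397, 1.128], [0.0, 0.0, 0.0, 1.0]]
0.1 [ 0.23427006 -0.46944751  0.23068678] [ 9.73352561e-01  2.29312722e-01 -6.40253537e-05 -6.81097635e-04] 0.08539375876872594 0.0187
```

View pics/top0.png

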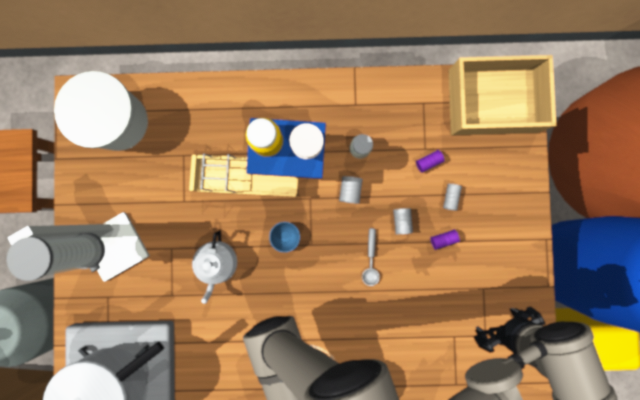

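View pics/side0.png

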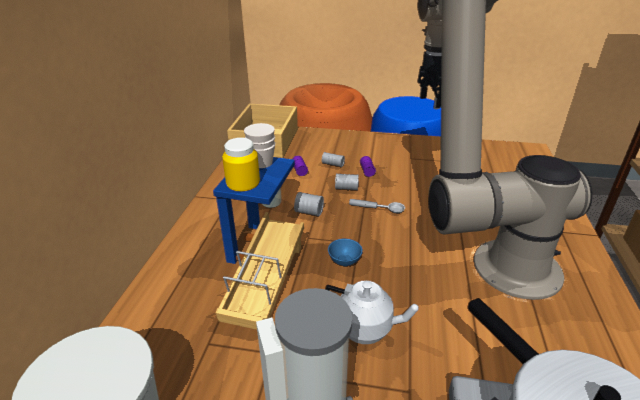

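The top view shows three grey tins at about (350,189), (404,220) and (453,197). The jar is at (361,146), the bowl at (285,237) and the spoon at (372,256). The rack runs from (190,173) to (298,180) with the blue board over it. In the side view the tins are at (311,204), (347,182) and (333,160).

```bash
cat > h.py <<'E'
from cell import manip
import cv2,numpy as np
from scipy.spatial.transform import Rotation as R
def cam(n):
    i=manip.camera_info(n);f=200/np.tan(np.radians(i["fovy"]/2));return f,i["cx"],i["cy"],np.array(i["camera_from_world"])
def ray(n,u,v,z):
    f,cx,cy,T=cam(n);d=T[:3,:3].T@np.array([(u-cx)/f,(v-cy)/f,1]);o=-T[:3,:3].T@T[:3,3]
    return o+d*(z-o[2])/d[2]
def proj(n,p):
    f,cx,cy,T=cam(n);c=T[:3,:3]@np.array(p)+T[:3,3];return np.array([f*c[0]/c[2]+cx,f*c[1]/c[2]+cy])
E
python3 - <<'E'
from h import *
im=cv2.imread("pics/top0.png");hsv=cv2.cvtColor(im,cv2.COLOR_BGR2HSV)
def comps(m,lo,z):
    cs,_=cv2.findContours(m.astype(np.uint8)*255,cv2.RETR_EXTERNAL,cv2.CHAIN_APPROX_NONE)
    for c in cs:
        if cv2.contourArea(c)<lo: continue
        r=cv2.minAreaRect(c);b=cv2.boxPoints(r)
        P=np.array([ray("top",u,v,z)[:2] for u,v in b])
        print(np.round(r[0],1),np.round(r[1],1),"ctr",np.round(P.mean(0),4),"corners mm",np.round(P*1000).astype(int).tolist(),"sides",np.round([1000*np.linalg.norm(P[0]-P[1]),1000*np.linalg.norm(P[1]-P[2])],0))
roi=np.zeros(im.shape[:2],bool);roi[110:290,180:480]=1
S,V,H=hsv[...,1],hsv[...,2],hsv[...,0]
print("grey");comps(roi&(S<70)&(V>70),60,0.026)
print("blue board");comps(roi&(H>105)&(H<125)&(S>150)&(V>60),300,0.228)
print("bowl");comps(roi&(H>90)&(H<120)&(S>80),300,0.04)
print("wood");comps(roi&(H>18)&(H<30)&(S>60)&(V>150),100,0.05)
a=cv2.resize(im[100:290,180:480],None,fx=2.6,fy=2.6,interpolation=cv2.INTER_CUBIC);cv2.imwrite("pics/c1.png",a)
E
```

```text
grey
[214.2 262.5] [42.2 45.7] ctr [0.3679 0.2578] corners mm [[386, 348], [456, 233], [350, 168], [280, 282]] sides [134. 124.]
[370.5 256.5] [57. 17.] ctr [ 0.3743 -0.2024] corners mm [[458, -180], [457, -230], [291, -225], [292, -175]] sides [ 50. 166.]
[284.5 236.5] [31. 31.] ctr [0.439  0.0488] corners mm [[486, 94], [483, 2], [392, 4], [395, 95]] sides [92. 91.]
[402.7 220.7] [25.7 17.2] ctr [ 0.4767 -0.3003] corners mm [[513, -273], [516, -323], [441, -328], [437, -277]] sides [51. 76.]
[451.9 196.5] [14.1 26.1] ctr [ 0.5441 -0.4475] corners mm [[511, -418], [586, -436], [577, -477], [502, -459]] sides [77. 41.]
[350.2 189.2] [20.3 26.4] ctr [ 0.5735 -0.1488] corners mm [[539, -113], [617, -125], [608, -184], [530, -172]] sides [78. 60.]
[214.3 171. ] [26.9 36. ] ctr [0.6384 0.2531] corners mm [[589, 298], [696, 288], [688, 208], [581, 218]] sides [108.  80.]
[360.9 145.7] [21.  23.7] ctr [ 0.7021 -0.1842] corners mm [[686, -140], [748, -173], [718, -228], [656, -195]] sides [71. 62.]
[307. 140.] [36. 36.] ctr [ 0.7236 -0.0246] corners mm [[779, 28], [776, -80], [668, -77], [6
[... 552 characters left out ...]
r [0.6339 0.245 ] corners mm [[651, 277], [649, 213], [617, 213], [619, 277]] sides [64. 32.]
[247.7 175.6] [99.7 37.1] ctr [0.6195 0.1499] corners mm [[578, 299], [686, 291], [660, 0], [553, 10]] sides [108. 292.]
[215.5 159.5] [ 9. 23.] ctr [0.669 0.243] corners mm [[683, 276], [681, 209], [655, 210], [657, 277]] sides [67. 26.]
[195.1 172.5] [11. 36.] ctr [0.6327 0.3032] corners mm [[582, 324], [687, 314], [683, 282], [579, 292]] sides [105.  32.]
[263.3 136.6] [30.8 34. ] ctr [0.7325 0.1021] corners mm [[742, 169], [798, 86], [722, 36], [667, 118]] sides [99. 91.]
[465.5 119.5] [19. 27.] ctr [ 0.7662 -0.4881] corners mm [[795, -450], [793, -528], [737, -526], [739, -448]] sides [78. 56.]
```

View pics/c1.png

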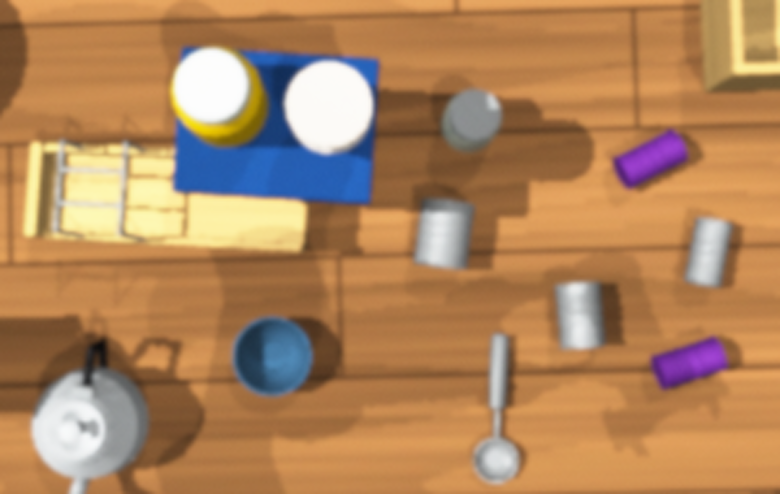

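Top view crop: the slim tin is at (452,197), the mid tin at (403,221) and the fat tin at (350,189), all roughly parallel to the rack's x axis. The board gives the rack origin at about (0.613, 0.083), yaw -6.2 deg.

The jog cannot tilt the tool. I will grip the tins by their ends with the tool vertical and set them down in the open gap between the board (y=40) and the cage (y=110).

```bash
cat >> h.py <<'E'
O=np.array([.6132,.0834]);YAW=np.radians(-6.2)
xa=np.array([np.cos(YAW),np.sin(YAW)]);ya=np.array([-xa[1],xa[0]])
def rackp(x,y,z): return np.r_[O+x*xa+y*ya,z]
TINS=dict(slim=(.5441,-.4475,-13.5),mid=(.4767,-.3003,3.8),fat=(.5735,-.1488,-8.7))
def tinp(n,off,z): # off: tool shift across the tin toward +y
    x,y,a=TINS[n];a=np.radians(a);return np.array([x-off*np.sin(a),y+off*np.cos(a),z])
def go(p,az): # spin needed (first), then shift in tool axes after the spin, cm
    s=manip.get_state();M=R.from_quat(s["tcp_rot"]).as_matrix();a=np.degrees(np.arctan2(M[1,1],M[0,1]))
    sp=-((az-a+90)%180-90);N=M@R.from_euler("z",sp,degrees=True).as_matrix()
    print("t",round(s["time"],2),"tcp",np.round(s["tcp_pos"],4),"tz",np.round(M[:,2],3),"spin",round(np.radians(sp),3),"shift cm",np.round(N.T@(p-s["tcp_pos"])*100,2),"w",round(s["grip_width"],4),"F",np.round(s["force"],1))
E
python3 -c "
from h import *
go(tinp('slim',.004,.12),-13.5)
print('canister',ray('top',263,132,.333)-rackp(0,0,0)[:3], 'cups',ray('top',307,140,.322)-rackp(0,0,0)[:3])"
```

```text
t 0.1 tcp [ 0.2343 -0.4694  0.2307] tz [-0.     0.001 -1.   ] spin -0.872 shift cm [ 9.75 29.62 11.06] w 0.0854 F [-0.9  1.   0. ]
canister [ 0.07217882 -0.01980215  0.333     ] cups [ 0.05363019 -0.11701059  0.322     ]
```

```bash
python3 -m jog '[0,0,0,-0.175,1, 0,0,0,-0.175,1, 0,0,0,-0.175,1, 0,0,0,-0.175,1, 0,0,0,-0.172,1, 1.6,5,0.5,0,1, 1.6,5,0.5,0,1, 1.6,5,0.5,0,1, 1.6,5,0.5,0,1, 1.6,5,1,0,1, 1.7,4.6,2,0,1, 0,0,0,0,1]' 60; python3 -c "
from h import *
go(tinp('slim',.004,.014),-13.5)"
```

```text
time: 1.6
tcp_pos: [0.5471, -0.4421, 0.177]
tcp_rot: [0.784, 0.62, 0.0, -0.003]
force: [-1.6, 0.3, 0.1]
grip_width: 0.0853
t 1.6 tcp [ 0.5471 -0.4421  0.177 ] tz [-0.004  0.004 -1.   ] spin 0.004 shift cm [-0.25 -0.09 16.3 ] w 0.0853 F [-1.6  0.3  0.1]
```

```bash
python3 -m jog '[-0.2,0,4,0,1, 0,0,4,0,1, 0,0,3,0,1, 0,0,2.4,0,1, 0,0,0,0,1,0,0,0,0,1]'; python3 -c "
from h import *
go(tinp('slim',.004,.014),-13.5)
a=manip.read_camera('top')[150:240,400:500,::-1];b=manip.read_camera('side')[110:200,290:390,::-1]
cv2.imwrite('pics/g1.png',cv2.resize(np.hstack([a,b]),None,fx=4,fy=4,interpolation=2))"
```

```text
time: 2.35
tcp_pos: [0.5445, -0.4475, 0.0488]
tcp_rot: [0.786, 0.619, 0.0, 0.001]
force: [0.1, -0.6, 0.4]
grip_width: 0.0852
t 2.35 tcp [ 0.5445 -0.4475  0.0488] tz [ 0.001 -0.002 -1.   ] spin -0.001 shift cm [ 0.39 -0.05  3.48] w 0.0852 F [ 0.1 -0.6  0.4]
```

View pics/g1.png

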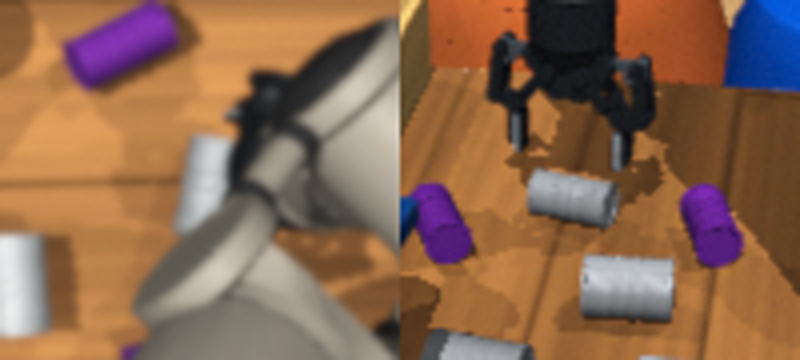

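The side crop shows the tips at about (517,150) and (622,165) and the tin centre at about (572,197). I will check this by projection.

```bash
python3 -c "
from h import *
f=lambda p:(proj('side',p)-[290,110])*4+[400,0]
print(f([.5445,-.4475,.062]),f([.5441,-.4475,.021]))
a=np.radians(-13.5);d=np.array([np.cos(a),np.sin(a),0])
for s in(-1,1): print('tin end',f(np.array([.5441,-.4475,.021])+.036*s*d),'tip',f(np.array([.5445,-.4475,.062])+.0426*s*d))"; python3 -m jog '[0.3,0,1,0,1, 0,0,1,0,1, 0,0,1,0,1, 0,0,0.4,0,1, 0,0,0,0,1, 0,0,0,0,0, 0,0,0,0,-1, 0,0,0,0,-1, 0,0,0,0,-1, 0,0,0,0,-1]' 60
```

```text
[567.99386464 157.42848073] [567.93747054 198.54992085]
tin end [605.89039043 206.3099145 ] tip [613.61784186 166.37243608]
tin end [530.56575136 190.90876164] tip [523.20717557 148.64866424]
time: 3.7
tcp_pos: [0.5455, -0.4441, 0.0142]
tcp_rot: [0.785, 0.619, 0.0, 0.001]
force: [-0.0, -0.1, 5.5]
grip_width: 0.0708
```

```bash
python3 -m jog '[0,0,-2,0,-1, 0,0,-4,0,-1, 0,0,-5,0,-1, 0,0,-5,0,-1, 0,0,-5,0,-1, 0,0,-4,0,-1, 0,0,-4,0,-1, 0,0,0,0,-1]'; python3 -c "
from h import *
go(rackp(0,.086,.30),-6.2)
b=manip.read_camera('side')[0:200,230:430,::-1]
cv2.imwrite('pics/g2.png',cv2.resize(b,None,fx=3,fy=3,interpolation=2))"
```

```text
time: 4.7
tcp_pos: [0.5457, -0.4443, 0.3084]
tcp_rot: [0.785, 0.619, 0.0, 0.004]
force: [-0.2, 0.6, -0.8]
grip_width: 0.0709
t 4.7 tcp [ 0.5457 -0.4443  0.3084] tz [ 0.006 -0.006 -1.   ] spin -0.128 shift cm [61.79  1.01  0.52] w 0.0709 F [-0.2  0.6 -0.8]
```

View pics/g2.png

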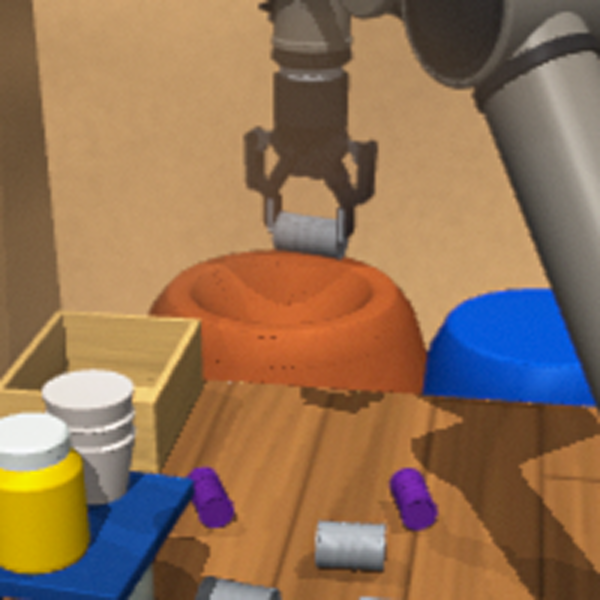

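The slim tin is held level between the pads at about crop (310,233). To stay clear of the cups I will back off in x, travel in front of the rack, then come in.

```bash
python3 -m jog '[0,-4,0,-0.064,-1, 0,-4.5,0,-0.064,-1, 1,-4.5,0,0,-1, 5,0,0,0,-1, 5.5,0,0,0,-1, 5.5,0,0,0,-1, 5.5,0,0,0,-1, 5.5,0,0,0,-1, 5.5,0,0,0,-1, 5.5,0,0,0,-1, 5,0,0,0,-1, 5,0,0,0,-1]'; python3 -m jog '[5,0,0,0,-1, 5,0,0,0,-1, 3,0,0,0,-1, 0,0,0,0,-1,0,0,0,0,-1]'; python3 -c "
from h import *
go(rackp(0,.086,.15),-6.2)"
```

```text
time: 6.25
tcp_pos: [0.4688, 0.067, 0.3018]
tcp_rot: [0.744, 0.668, -0.001, -0.001]
force: [1.2, 0.1, -0.5]
grip_width: 0.0707
time: 6.88
tcp_pos: [0.4834, 0.1939, 0.3022]
tcp_rot: [0.744, 0.668, -0.001, -0.0]
force: [0.1, -1.3, -0.1]
grip_width: 0.071
t 6.88 tcp [0.4834 0.1939 0.3022] tz [-0.002 -0.001 -1.   ] spin 0.0 shift cm [-0.96 14.13 15.2 ] w 0.071 F [ 0.1 -1.3 -0.1]
```

```bash
python3 -m jog '[-1,4,0,0,-1, 0,5,2,0,-1, 0,5.1,4,0,-1, 0,0,4,0,-1, 0,0,3,0,-1, 0,0,0,0,-1, 0,0,0,0,-1]'; python3 -c "
from h import *
go(rackp(0,.086,.067),-6.2)
a=manip.read_camera('top')[110:230,170:320,::-1];b=manip.read_camera('side')[120:330,190:350,::-1]
a=cv2.resize(a,None,fx=3,fy=3,interpolation=2);b=cv2.resize(b,None,fx=2.2,fy=2.2,interpolation=2);c=np.zeros((470,810,3),np.uint8);c[:360,:450]=a;c[:462,455:807]=b;cv2.imwrite('pics/g3.png',c[:,:800])"
```

```text
time: 7.75
tcp_pos: [0.622, 0.1689, 0.1763]
tcp_rot: [0.745, 0.668, 0.001, 0.001]
force: [0.4, -0.7, -0.7]
grip_width: 0.0706
t 7.75 tcp [0.622  0.1689 0.1763] tz [ 0.002  0.    -1.   ] spin -0.001 shift cm [ 0.    0.03 10.93] w 0.0706 F [ 0.4 -0.7 -0.7]
```

View pics/g3.png

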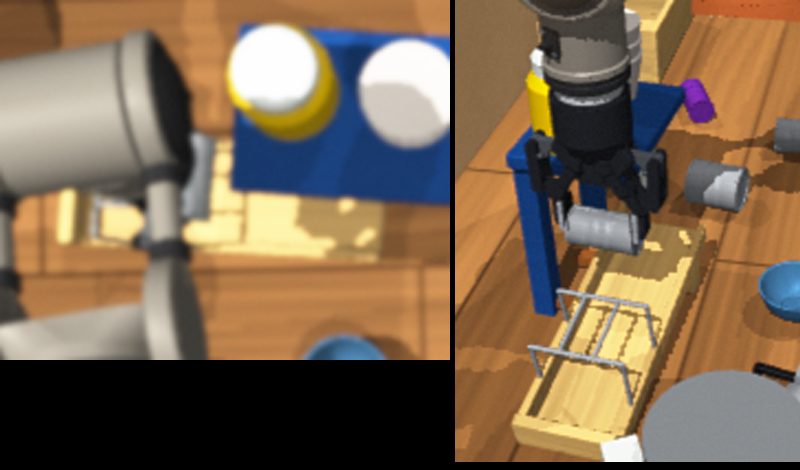

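The tin hangs level between board and cage, ahead of the cage wires. There is clear space to the board and canister, so I descend.

```bash
python3 -m jog '[0,0,3,0,-1, 0,0,3,0,-1, 0,0,2,0,-1, 0,0,1.5,0,-1, 0,0,0.8,0,-1, 0,0,0,0,-1, 0,0,0,0,-1]'; python3 -c "
from h import *
go(rackp(0,.086,.070),-6.2)"
```

```text
time: 8.72
tcp_pos: [0.6219, 0.1697, 0.0727]
tcp_rot: [0.744, 0.668, 0.001, 0.001]
force: [0.4, -0.1, -1.1]
grip_width: 0.0703
t 8.72 tcp [0.6219 0.1697 0.0727] tz [ 0.002  0.    -1.   ] spin 0.0 shift cm [-0.08  0.07  0.27] w 0.0703 F [ 0.4 -0.1 -1.1]
```

```bash
python3 -m jog '[0,0,0.3,0,-1, 0,0,0,0,-1, 0,0,0,0,1, 0,0,0,0,1, 0,0,0,0,1, 0,0,0,0,1, 0,0,-4,0,1, 0,0,-5,0,1, 0,0,-4,0,1,0,0,0,0,1]'; python3 -c "
from h import *
go(tinp('mid',.006,.30),3.8)
b=manip.read_camera('side')[120:330,190:350,::-1]
cv2.imwrite('pics/g4.png',cv2.resize(b,None,fx=2.5,fy=2.5,interpolation=2))"
```

```text
time: 9.98
tcp_pos: [0.6231, 0.17, 0.203]
tcp_rot: [0.744, 0.668, 0.003, 0.002]
force: [0.4, 0.3, 0.2]
grip_width: 0.0852
t 9.97 tcp [0.6231 0.17   0.203 ] tz [ 0.008  0.001 -1.   ] spin -0.174 shift cm [-45.35 -17.64  -9.87] w 0.0852 F [0.4 0.3 0.2]
```

View pics/g4.png

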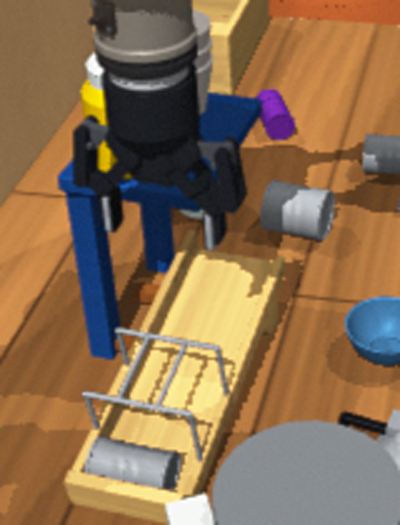

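The slim tin lies straight at the stop, at crop (132,465). Next is the mid tin.

```bash
python3 -m jog '[0,-2,-5,0,1, 0,-5,-4,0,1, 0,-5,0,0,1, -2,-2,0,0,1, -5.5,0,0,0,1, -5.5,0,0,0,1, -5.5,0,0,0,1, -5.5,0,0,0,1, -5.5,1,0,0,1, -5.5,1,0,0,1, -5.5,1.5,0,0,1, -5,1,2,0,1]'; python3 -m jog '[-2,0,4,-0.087,1, 0,0,5,-0.087,1, 0,0,4,0,1, 0,0,0,0,1,0,0,0,0,1]'; python3 -c "
from h import *
go(tinp('mid',.006,.018),3.8)"
```

```text
time: 11.52
tcp_pos: [0.4792, -0.2748, 0.2672]
tcp_rot: [0.744, 0.668, 0.0, 0.0]
force: [0.2, -0.0, -0.4]
grip_width: 0.0855
time: 12.15
tcp_pos: [0.4773, -0.2928, 0.1387]
tcp_rot: [0.683, 0.73, 0.0, 0.001]
force: [-0.6, -0.2, -0.5]
grip_width: 0.0852
t 12.15 tcp [ 0.4773 -0.2928  0.1387] tz [ 0.001 -0.001 -1.   ] spin -0.0 shift cm [-0.14 -0.12 12.07] w 0.0852 F [-0.6 -0.2 -0.5]
```

```bash
python3 -m jog '[-0.1,-0.1,4,0,1, 0,0,3.5,0,1, 0,0,2.5,0,1, 0,0,1.5,0,1, 0,0,0.5,0,1, 0,0,0,0,1, 0,0,0,0,0, 0,0,0,0,-1, 0,0,0,0,-1, 0,0,0,0,-1, 0,0,0,0,-1]'; python3 -c "
from h import *
go(tinp('mid',.006,.018),3.8)"
```

```text
time: 13.52
tcp_pos: [0.4765, -0.2941, 0.0193]
tcp_rot: [0.683, 0.73, 0.0, 0.001]
force: [-0.9, 0.4, 5.6]
grip_width: 0.071
t 13.53 tcp [ 0.4765 -0.2941  0.0193] tz [ 0.002 -0.002 -1.   ] spin -0.0 shift cm [-0.02 -0.02  0.13] w 0.071 F [-0.9  0.4  5.6]
```

```bash
python3 -m jog '[0,0,-2,0,-1, 0,0,-4,0,-1, 0,0,-5,0,-1, 0,0,-5,0,-1, 0,0,-5,0.087,-1, 0,-2,-5,0.087,-1, 4,-3.5,-2,0,-1, 5.5,0,0,0,-1, 5.5,0,0,0,-1, 5.5,0,0,0,-1, 5.5,0,0,0,-1, 5.5,0,0,0,-1]'; python3 -m jog '[5.5,0,0,0,-1, 5.5,0,0,0,-1, 4.5,0,0,0,-1, 0,0,0,0,-1,0,0,0,0,-1]'; python3 -c "
from h import *
go(rackp(0,.086,.176),-6.2)"
```

```text
time: 15.02
tcp_pos: [0.4548, 0.0256, 0.2985]
tcp_rot: [0.744, 0.668, 0.001, 0.001]
force: [0.4, 0.5, -1.1]
grip_width: 0.0709
time: 15.65
tcp_pos: [0.4715, 0.1776, 0.298]
tcp_rot: [0.744, 0.668, -0.0, 0.0]
force: [-0.0, -1.1, -1.7]
grip_width: 0.0711
t 15.65 tcp [0.4715 0.1776 0.298 ] tz [ 0.    -0.001 -1.   ] spin 0.001 shift cm [ 0.77 15.1  12.2 ] w 0.0711 F [-0.  -1.1 -1.7]
```

```bash
python3 -m jog '[0.8,4,0,0,-1, 0,5,2,0,-1, 0,5,3,0,-1, 0,1,4,0,-1, 0,0,3,0,-1, 0,0,0.2,0,-1, 0,0,0,0,-1]'; python3 -c "
from h import *
go(rackp(0,.086,.070),-6.2)
b=manip.read_camera('side')[120:330,190:350,::-1]
cv2.imwrite('pics/g5.png',cv2.resize(b,None,fx=2.5,fy=2.5,interpolation=2))"
```

```text
time: 16.52
tcp_pos: [0.6224, 0.1689, 0.1774]
tcp_rot: [0.745, 0.668, 0.001, 0.001]
force: [-0.4, -0.8, -1.8]
grip_width: 0.0711
t 16.52 tcp [0.6224 0.1689 0.1774] tz [ 0.002  0.    -1.   ] spin -0.001 shift cm [-0.000e+00 -1.000e-02  1.074e+01] w 0.0711 F [-0.4 -0.8 -1.8]
```

View pics/g5.png

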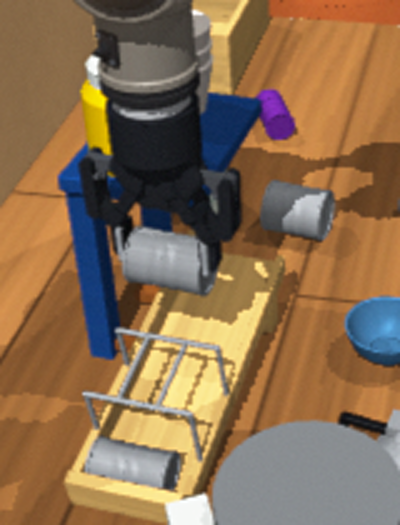

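The mid tin is held level at crop (170,262). The slim tin is still at the stop at (132,465), and the path is clear.

```bash
python3 -m jog '[0,0,3,0,-1, 0,0,3,0,-1, 0,0,2,0,-1, 0,0,1.5,0,-1, 0,0,1,0,-1, 0,0,0.1,0,-1, 0,0,0,0,-1, 0,0,0,0,-1]'; python3 -c "
from h import *
go(rackp(0,.086,.070),-6.2)"
```

```text
time: 17.58
tcp_pos: [0.6222, 0.1697, 0.0705]
tcp_rot: [0.744, 0.668, 0.001, 0.0]
force: [0.7, -0.9, -1.5]
grip_width: 0.0709
t 17.57 tcp [0.6222 0.1697 0.0705] tz [ 0.001  0.    -1.   ] spin 0.0 shift cm [-0.08  0.04  0.05] w 0.0709 F [ 0.7 -0.9 -1.5]
```

```bash
python3 -m jog '[0,0,0,0,1, 0,0,0,0,1, 0,0,0,0,1, 0,0,0,0,1, 0,0,-4,0,1, 0,0,-5,0,1, 0,-1,-5,0,1, 0,-5,-5,0,1, 0,-5,0,0,1, -2,-3,0,0,1,0,0,0,0,1]'; python3 -c "
from h import *
go(tinp('fat',.011,.22),-8.7)
b=manip.read_camera('side')[120:330,190:350,::-1]
cv2.imwrite('pics/g6.png',cv2.resize(b,None,fx=2.5,fy=2.5,interpolation=2))"
```

```text
time: 18.95
tcp_pos: [0.4844, 0.1639, 0.2547]
tcp_rot: [0.744, 0.668, 0.0, 0.0]
force: [0.4, -0.8, 0.9]
grip_width: 0.0849
t 18.95 tcp [0.4844 0.1639 0.2547] tz [ 0. -0. -1.] spin 0.044 shift cm [-28.46  13.53   3.48] w 0.0849 F [ 0.4 -0.8  0.9]
```

View pics/g6.png

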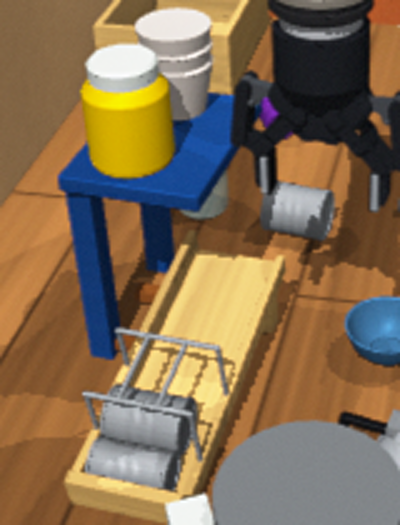

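The mid tin lies straight behind the slim one under the cage. Next is the fat tin.

```bash
python3 -m jog '[-3,0,0,0.044,1, -5,0,0,0,1, -5.5,0,0,0,1, -5.5,0,0,0,1, -5.5,0,0,0,1, -4,3,0,0,1, 0,5,0,0,1, 0,5.5,1,0,1, 0,0,4,0,1, 0,0,4,0,1, 0,0,3,0,1, 0,0,0,0,1]'; python3 -c "
from h import *
go(tinp('fat',.011,.018),-8.7)
a=manip.read_camera('top')[120:260,290:420,::-1];b=manip.read_camera('side')[140:270,240:370,::-1]
cv2.imwrite('pics/g7.png',np.hstack([cv2.resize(a,(390,420),interpolation=2),cv2.resize(b,(400,420),interpolation=2)]))
print(proj('side',tinp('fat',0,.031))-[240,140])"
```

```text
time: 20.5
tcp_pos: [0.5772, -0.1379, 0.1311]
tcp_rot: [0.759, 0.651, -0.001, -0.002]
force: [-0.5, -0.9, 0.3]
grip_width: 0.0853
t 20.5 tcp [ 0.5772 -0.1379  0.1311] tz [-0.005  0.002 -1.   ] spin -0.0 shift cm [-0.05 -0.14 11.31] w 0.0853 F [-0.5 -0.9  0.3]
[67.4381005  63.98979249]
```

View pics/g7.png

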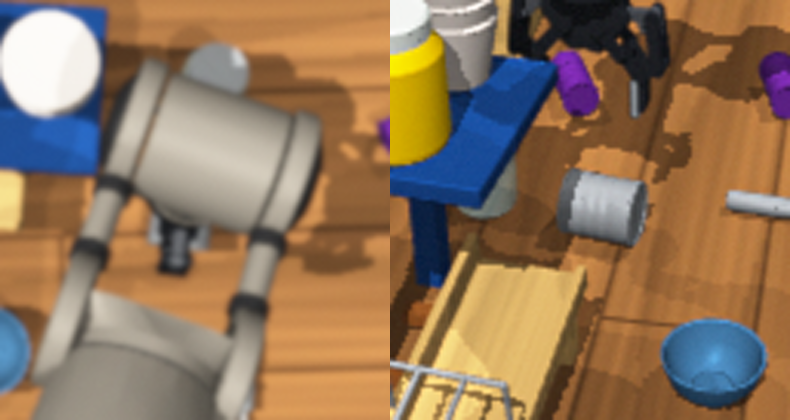

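The fat tin is still in place, at crop (604,207), and the jar stands clear behind it. I go down and grip.

```bash
python3 -m jog '[0,-0.3,4,0,1, 0,0,3,0,1, 0,0,2.2,0,1, 0,0,1.5,0,1, 0,0,0.5,0,1, 0,0,0,0,1, 0,0,0,0,0, 0,0,0,0,-1, 0,0,0,0,-1, 0,0,0,0,-1, 0,0,0,0,-1]' 60; python3 -c "
from h import *
go(tinp('fat',.011,.018),-8.7)"
```

```text
time: 21.98
tcp_pos: [0.5755, -0.1377, 0.0233]
tcp_rot: [0.759, 0.651, 0.0, 0.001]
force: [-0.7, 1.2, 6.2]
grip_width: 0.0714
t 21.98 tcp [ 0.5755 -0.1377  0.0233] tz [ 0.002 -0.001 -1.   ] spin -0.0 shift cm [-0.02 -0.03  0.53] w 0.0714 F [-0.7  1.2  6.2]
```

```bash
python3 -m jog '[0,0,-2,0,-1, 0,0,-4,0,-1, 0,-2,-5,0,-1, 0,-4,-5,0,-1, 0,-5,-5,-0.044,-1, 0,-4,-5,0,-1, 4,0,-1,0,-1, 5,0,0,0,-1, 5.5,0,0,0,-1, 5.5,0,0,0,-1, 5.5,0,0,0,-1, 4,0,0,0,-1]'; python3 -m jog '[0,0,0,0,-1,0,0,0,0,-1]'; python3 -c "
from h import *
go(rackp(0,.086,.18),-6.2)"
```

```text
time: 23.48
tcp_pos: [0.4655, 0.1778, 0.284]
tcp_rot: [0.744, 0.668, 0.0, 0.0]
force: [0.9, -1.0, -1.6]
grip_width: 0.071
time: 23.72
tcp_pos: [0.4655, 0.1751, 0.2837]
tcp_rot: [0.744, 0.668, -0.0, 0.0]
force: [1.2, -0.1, -2.0]
grip_width: 0.071
t 23.73 tcp [0.4655 0.1751 0.2837] tz [-0.    -0.001 -1.   ] spin 0.001 shift cm [ 1.08 15.67 10.37] w 0.071 F [ 1.2 -0.1 -2. ]
```

```bash
python3 -m jog '[1.1,4,0,0,-1, 0,5,1,0,-1, 0,5,2,0,-1, 0,1.7,4,0,-1, 0,0,3,0,-1, 0,0,0.3,0,-1, 0,0,0,0,-1]'; python3 -c "
from h import *
go(rackp(0,.086,.075),-6.2)
a=manip.read_camera('top')[120:210,180:300,::-1];b=manip.read_camera('side')[120:330,190:350,::-1]
c=np.zeros((525,800,3),np.uint8);c[:,:400]=cv2.resize(b,(400,525),interpolation=2);c[:300,400:]=cv2.resize(a,(400,300),interpolation=2);cv2.imwrite('pics/g8.png',c)"
```

```text
time: 24.6
tcp_pos: [0.6235, 0.1688, 0.1821]
tcp_rot: [0.745, 0.668, 0.001, 0.001]
force: [1.2, 0.3, -1.4]
grip_width: 0.0706
t 24.6 tcp [0.6235 0.1688 0.1821] tz [ 0.002  0.    -1.   ] spin -0.001 shift cm [ 0.   -0.12 10.71] w 0.0706 F [ 1.2  0.3 -1.4]
```

View pics/g8.png

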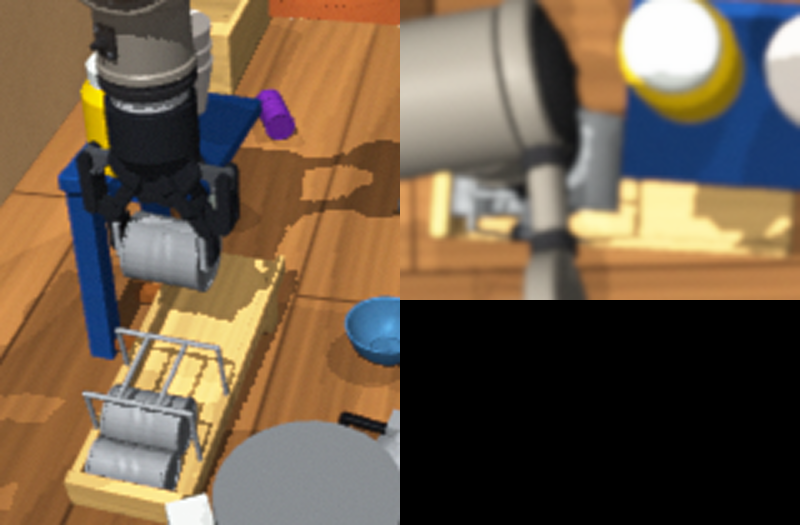

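The fat tin is held level and fits between board and cage, with about 4 mm to the board edge in the top view and the cage still below. I descend gently.

```bash
python3 -m jog '[0,-0.1,2,0,-1, 0,0,2.5,0,-1, 0,0,2.5,0,-1, 0,0,2,0,-1, 0,0,1.2,0,-1, 0,0,0.3,0,-1, 0,0,0,0,-1, 0,0,0,0,-1]'; python3 -c "
from h import *
go(rackp(0,.086,.075),-6.2)"
```

```text
time: 25.7
tcp_pos: [0.6226, 0.1697, 0.0768]
tcp_rot: [0.744, 0.668, 0.001, 0.001]
force: [-0.3, 0.6, -1.8]
grip_width: 0.071
t 25.7 tcp [0.6226 0.1697 0.0768] tz [ 0.002  0.    -1.   ] spin 0.0 shift cm [-0.08 -0.    0.18] w 0.071 F [-0.3  0.6 -1.8]
```

```bash
python3 -m jog '[0,0,0.2,0,-1, 0,0,0,0,1, 0,0,0,0,1, 0,0,0,0,1, 0,0,0,0,1, 0,0,-4,0,1, 0,0,-5,0,1, 0,-1,-5,0,1, 0,-5,-5,0,1, 0,-5,0,0,1, -2,-3,0,0,1,0,0,0,0,1]';  python3 -m jog '[-5,0,0,0,1,-5,0,0,0,1,0,0,0,0,1,0,0,0,0,1]'; python3 -c "
from h import *
a=manip.read_camera('top')[110:230,170:320,::-1];b=manip.read_camera('side')[120:330,190:350,::-1]
c=np.zeros((525,800,3),np.uint8);c[:,:400]=cv2.resize(b,(400,525),interpolation=2);c[:320,400:]=cv2.resize(a,(400,320),interpolation=2);cv2.imwrite('pics/g9.png',c)
for y,z in((.2,.046),(.154,.059),(.099,.074)): print((proj('side',rackp(0,y,z))-[190,120])*2.5)"
```

```text
time: 27.2
tcp_pos: [0.4847, 0.1639, 0.2588]
tcp_rot: [0.744, 0.668, 0.0, 0.0]
force: [1.4, -0.9, 0.4]
grip_width: 0.0856
time: 27.7
tcp_pos: [0.4764, 0.065, 0.2579]
tcp_rot: [0.745, 0.668, 0.0, -0.0]
force: [0.3, 0.5, -1.0]
grip_width: 0.0852
[128.06307425 468.03401118]
[148.13549028 420.12928317]
[170.63551623 366.97622945]
```

View pics/g9.png

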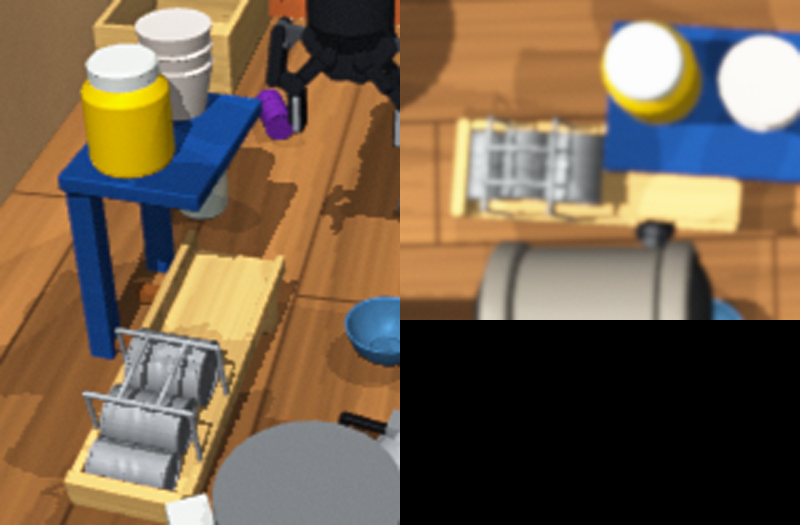

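All three tins lie crosswise in order. Their seen centres, about (131,467), (147,423) and (172,370), match the predicted (128,468), (148,420) and (171,367). The robot is clear, so I hand in.

```bash
python3 -c "
from cell import manip
print(manip.close_job())"
```

```text
the job is handed in; nothing more can be done
None
```

All three tins are in the rack in the right order, slimmest at the stop, then middle, then thickest. I handed the job in at about 28 s of the 72 s; it gave no verdict.

**Different method:** The jog command cannot tilt the tool, so I did not reach in under the board with the tool tilted. I gripped each tin by its ends with the tool vertical. I set it down crosswise in the open gap between the board and the cage, about 75–85 mm below the loading place, and it rolled into place from there.

**Last checks:**
- **Tin positions:** the final pictures show the tins lying crosswise, with centres within about 2 camera pixels (5 mm) of where they should rest. The side picture after the middle tin showed both placed tins in position. I took only one final picture, so I did not measure that the tins were at rest.
- **Other objects:** the cups, canister and bowl look unmoved in the last pictures, and so does the jar behind the board. I did not measure them, and the teapot and spoon were not in the last views.
- **Forces:** the wrist force readings I saw stayed under about 7 N.
- **Measurement doubt:** before gripping the thick tin, the side view disagreed with my first estimate by about 2 pixels (5 mm). I shifted the grip by 3 mm, and it held.

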